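# Aim and lock the swivel hook, then hang the rinsed board to drain

## Task

The rinsed cutting board has to hang and drip off over the drain stand's tray. Swing the stand's hook round until it points straight out over the middle of the drip tray, press the cam lever on top of the post fully down to lock it, then take the board out of the slanted rack and hang it on the hook by its hole, hanging straight down and at rest. Leave the sugar jar and the small dotted cup that stand between them alone.

Things in the scene. Friction and masses are not known exactly. Their poses are not given: they have to be found in the camera images.
- drain_stand: Fixed draining stand. Origin on the table, on the axis of the upright post (20 mm thick); z up. Its own -x points from the post along the centre line of the drip tray, which lies 28 to 165 mm from the post, 150 mm wide, rim top 19 mm above the table. Base plate 225 x 156 mm, 10 mm high.
- swivel (a joint): Angle of the swivel hook about the post, rad. 0: it points along the stand's -x, over the middle of the tray; value q: that direction turned by q about z (positive anticlockwise from above). Starts at -1.6 to -0.9. Lever up: turns against light friction (0.06 N m) and stays where left; lever down: braked hard. Stops at -2.6 and 2.6.
- hook_seat (a point): Where the board shall hang: on the centre line of the hook's arm, 70 mm from the post's axis, 220 mm above the table; its -x points out along the arm, z up. The arm is a level steel bar 9 mm thick, from the turning head (40 mm across, with a fork for the lever up to 30 mm above the arm) to 94 mm from the axis, where it curls up to the tip.
- hook_tip (a point): Centre of the ball (12 mm) at the hook's upturned tip, 110 mm from the post's axis and 14 mm above the arm's centre line.
- cam_lever (a joint): Angle of the black cam lever on the head, rad. 0: loose, raised 65 degrees over the horizontal on the side away from the hook (it turns with the hook); 1.30: fully down, 9 degrees below the horizontal, hook locked. Level pin across the arm, on the post's axis, 242 mm above the table. It stiffens on the way (under 15 N at the tip), may spring back before about 1.0, then snaps and stays down.
- lever_tip (a point): The middle of the thumb pad on the lever's upper face, 60 mm from the pin along the lever and 7.5 mm above its centre line; press here. The pad is 20 x 22 mm.
- slant_rack: Fixed wire rack, 166 mm deep (x), 164 mm wide (y). Origin on the table under the board's lower end; z up. The board's slot leans 32 degrees from vertical towards the rack's -x (to the robot): front wire loops reach 105 mm, rear ones 42 mm up the board. A plate is fixed in the rear slot, 66 mm behind, 24 mm lower along the slant. Pull the board 50 mm up its slant to free it.
- board: Loose beech board, 120 mm wide (its y), 190 mm long (its z), 12 mm thick (its x), 0.2 to 0.4 kg. Origin in the middle of its lower end; z runs up along the board. In the rack it leans 32 degrees towards the rack's -x. Both faces alike. Grip it across the 12 mm at the top edge beside the hole, with the tool tilted along the board.
- board_hole (a point): Centre of the round through hole (32 mm) in the board, on its centre line, 40 mm below the top edge (150 mm from the origin); the hole runs along the board's x.
- board_top (a point): Middle of the board's top edge.
- sugar: Bystander: glass sugar jar, 54 mm across and 80 mm high, between rack and stand. Origin under its centre.
- cup_b: Bystander: white dotted cup, 62 mm high, in front of the gap between rack and stand. Origin at its underside.

How it is judged:
By the outcome, as a careful person would: the job done as asked, in the order asked, and still so for the second after the job is handed in, with the robot touching nothing.
It also fails if it takes over 69 s, if anything falls off the work surface, if the arm or the gripper's body presses on something with over 40 N, if the wrist force passes 120 N, or if a joint passes its speed limit or range.

## Robot

A 6-joint arm with a two-finger parallel gripper is mounted at the origin on a cart in front of the work surface, level with it; the furniture and walls round the work are solid. World frame = base frame: x ahead of the robot, y to its left, z up, the work surface at z = 0. Lengths are in m, angles in rad, forces in N, time in s.
With the tool pointing down it reaches from about 0.375 to 0.975 m from the base axis. Payload 3.8 kg.
Tool frame: the origin (TCP) lies midway between the tips of the shut fingers; the grasp point (between the pads) lies 19 mm behind it; z points along the fingers, y is the line along which they close (so a half turn about z gives the same grasp; the last joint's range is limited). The gripper opens to 85 mm and grips with 20 to 120 N. Pads are 22 mm wide; open, the fingers measure 114 mm over their backs; the gripper's body (76 mm by 85 mm) begins 54 mm behind the grasp point. The pads swing forward as they close: fully open they stand 13 mm farther back than shut.
Start: joints at [-1.34, 0.264, 1.604, -0, 1.274, -0.037], TCP at [0.179, -0.651, 0.231] pointing down, gripper open.
Joint ranges: [-2.63, 2.63], [-0.94, 2.18], [0.31, 2.57], [-1.31, 4.45], [0, 2.66], [-2.55, 2.55]. Speed limits (rad/s): [2.57, 2.57, 3.14, 3.14, 3.14, 3.14].

## Interface

Orientations are given as a rotation vector (axis times angle).
In Python, from workcell import bot, cams gives the robot as it stands.
- The arm moves only by the tool play_rows, never from a script. Its argument "rows" is a list of rows, each a list of 2 entries, a list of its own where there are three numbers: the shift along the tool's x, y, z scaled (see below), then the turn, a rotation vector about the tool's x, y, z scaled (see below). A call has 1 to 20 rows; each row is the pose to reach, as a shift and turn from the pose commanded when the call began, along the tool's axes at that moment; what a row does not reach only later rows make up. The controller multiplies each number of a shift by 250 mm and each number of a turn by 45 degrees. A row lasts 1/12 s, in which the tool goes at most 41.7 mm and 7.16 degrees, less where a joint would pass 70% of its speed; a pose out of reach is approached as far as the arm can. A call with a number of a shift or a turn outside -1 to 1 is refused whole. A call with a gripper value outside its range is refused whole. "claw" is the opening, from -1 (shut) to 1 (fully open), set as the call begins (left out, the last holds). The fingers move at their own pace and stop on an object; "newtons" is the grip in N (left out, the last holds). Time passes only in rows, so rows that repeat a pose let the fingers close. It gives the time, the measured TCP pose, the force, the opening and the grip force at its end, in the units of the state.
- bot.read_state(): the state, without advancing time (a new reading comes with each control period).
- cams.read_camera(name): name is "scene" or "side" or "wrist"; returns a dict with "image" (420x560x3 uint8, red, green, blue), "K" (3x3 intrinsics, pixels), "T" (4x4, takes a point from camera to world coordinates); the wrist camera has in their place "mount" (4x4, takes a point from camera to tool coordinates, whose origin is the TCP and whose axes are the flange's). Camera axes: x right, y down, z forward; pixel columns grow to the right and rows downward; lengths in m; the calibration is good to about 2 mm. A picture is of the moment at which its call begins: read the wrist's pose just before it. There is no depth.
- bot.finish_job(): hands the job in; it is judged then, once.
The state is a dict: "time": time; "q": joint angles; "joint_vel": joint speeds; "joint_torque": joint torques, N m; "tool_pos": TCP position; "tcp_rot": TCP orientation; "wrist_force": force on the tool from outside, world axes, zero at the start; "torque": the same for the moment, N m; "width": opening from 0.0 (shut) to 1.0 (fully open); "grip_force": force on a finger pad.
Only numpy, scipy, OpenCV 4.12 (cv2) and the standard library are available. Lean on these libraries where they do the work, as an engineer would, in place of code of your own. Each camera call takes 0.05 s, during which the arm holds its last target. There are 200 camera calls.

## Working session

There is one attempt and no reset: what is moved stays moved. The work goes in short steps, Python scripts to look and compute and a tool call to move; the robot and the scene stay as the last step left them, time stands still between calls to the robot, and variables do not carry over. Pictures are saved under pics/ and viewed, at most 10 in all, crops included, and the job is handed in when it is done.

Besides the shell and the picture viewer there is one more tool, called after "Call:" as name(argument=value, ...), one argument or row to a line, values as JSON. play_rows: Moves the arm, as the interface text tells. Its arguments: {"type":"object","properties":{"rows":{"type":"array","items":{"type":"array"}},"claw":{"type":"number"},"newtons":{"type":"number"}},"required":["rows"]}

```bash
ls; mkdir -p pics
python3 - <<'E'
from workcell import bot,cams
import cv2,numpy as np
s=bot.read_state();print(s)
for n in("scene","side"):
    c=cams.read_camera(n);cv2.imwrite(f"pics/{n}0.png",c["image"][:,:,::-1]);print(n,c["K"].round(1).tolist(),c["T"].round(3).tolist())
c=cams.read_camera("wrist");print(c["K"].tolist(),c["mount"].round(3).tolist())
E
```

```text
pics
{'time': 0.0, 'q': array([-1.33989141e+00,  2.64729813e-01,  1.60538512e+00, -3.02830137e-05,
        1.27368172e+00, -3.69036224e-02]), 'joint_vel': array([-0.00018779,  0.00060289, -0.00134843, -0.00113347,  0.00032052,
       -0.0002861 ]), 'joint_torque': array([ 1.59438014e-04, -5.15107369e+01, -3.67315793e+01, -1.15906510e-04,
        1.29452418e-02, -1.22511605e-05]), 'tool_pos': array([ 0.17843657, -0.65023089,  0.22997174]), 'tcp_rot': array([-3.11129667e+00, -4.19138010e-01,  3.80282255e-04]), 'wrist_force': array([ 0.08447961, -0.40043875,  0.10935371]), 'torque': array([-0.00186519,  0.01163318, -0.02840868]), 'grip_force': 0.0, 'width': 0.9996481216010245}
scene [[514.6, 0.0, 278.6], [0.0, 514.6, 208.5], [0.0, 0.0, 1.0]] [[0.757, -0.284, 0.588, -0.025], [-0.653, -0.304, 0.694, -0.631], [-0.018, -0.91, -0.415, 0.594], [0.0, 0.0, 0.0, 1.0]]
side [[530.9, 0.0, 281.5], [0.0, 530.9, 205.0], [0.0, 0.0, 1.0]] [[-0.887, -0.214, 0.409, 0.026], [-0.461, 0.365, -0.809, 1.075], [0.024, -0.906, -0.422, 0.712], [0.0, 0.0, 0.0, 1.0]]
[[365.5306598128724, 0.0, 278.7886364518757], [0.0, 365.5306598128724, 211.03279159564062], [0.0, 0.0, 1.0]] [[0.0, -0.964, -0.267, 0.069], [1.0, 0.0, 0.0, 0.0], [-0.0, -0.267, 0.964, -0.143], [0.0, 0.0, 0.0, 1.0]]
```

View pics/scene0.png

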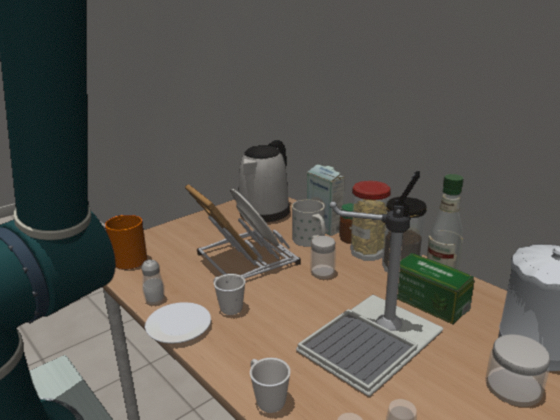

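View pics/side0.png

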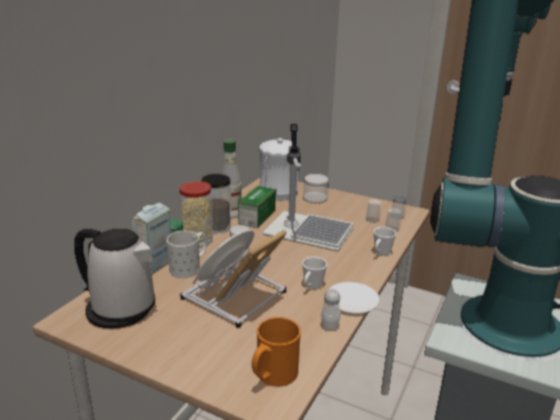

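Scene view: post head near (398,215), hook tip (337,210), tray around (365,345), board's edge from (190,188) to (245,265). Side view: head (293,155), lever up to (293,128), board (262,265), tray (322,231). I'll enlarge these for exact pixels.

Run:
```python
import cv2,numpy as np
a=cv2.imread("pics/scene0.png");b=cv2.imread("pics/side0.png")
def crop(im,x,y,w,h,W,H):
    c=cv2.resize(im[y:y+h,x:x+w],(W,H),interpolation=cv2.INTER_CUBIC)
    c=np.clip(c*1.3,0,255).astype(np.uint8)
    for u in range((x//20+1)*20,x+w,20): cv2.putText(c,str(u),(int((u-x)*W/w),8),0,.3,(0,255,255));cv2.line(c,(int((u-x)*W/w),10),(int((u-x)*W/w),14),(0,255,255))
    for v in range((y//20+1)*20,y+h,20): cv2.putText(c,str(v),(0,int((v-y)*H/h)+3),0,.3,(0,255,255))
    return c
A=np.vstack([np.hstack([crop(a,295,190,150,200,400,533//1)[:0+533],crop(b,255,115,105,140,400,533)])])
cv2.imwrite("pics/c1.png",A)
B=np.hstack([crop(a,180,175,130,110,400,338),crop(b,175,215,120,101,400,338)])
cv2.imwrite("pics/c2.png",B)
```

```text
(no output)
```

View pics/c1.png

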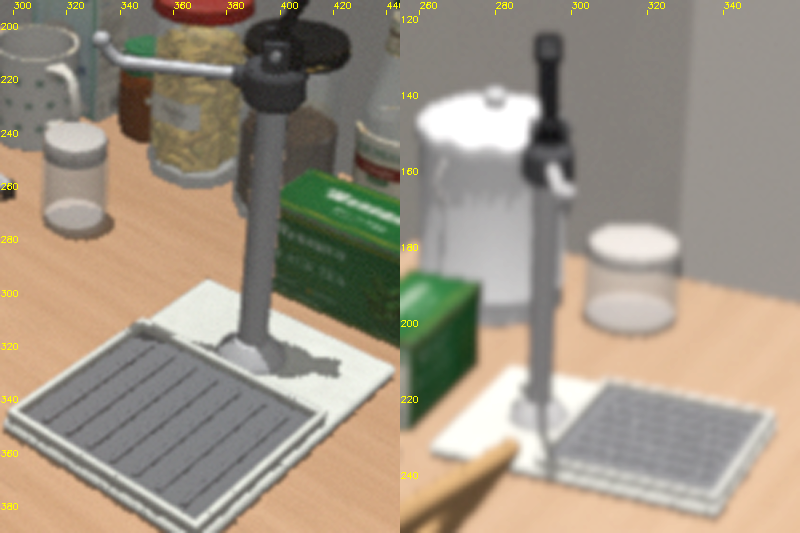

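View pics/c2.png

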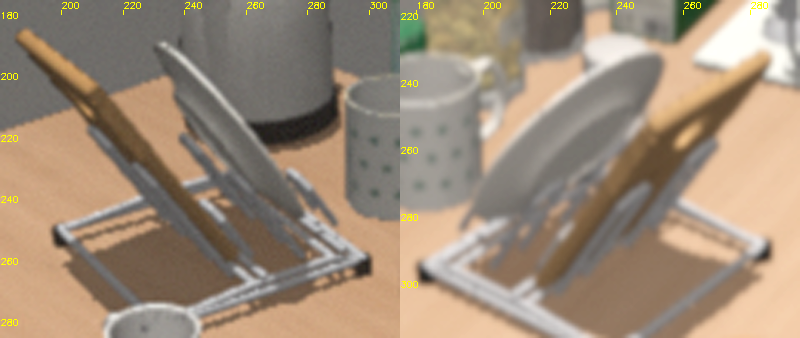

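```bash
cat > h.py <<'E'
import numpy as np,cv2
from scipy.spatial.transform import Rotation as R
KS={"scene":None,"side":None}
def cal(n):
    from workcell import cams
    c=cams.read_camera(n);return c
def ray(c,uv,K=None,T=None):
    K=c["K"];T=c["T"];d=np.linalg.inv(K)@[uv[0],uv[1],1];return T[:3,3],T[:3,:3]@d/np.linalg.norm(d)
def plane(c,uv,z):
    o,d=ray(c,uv);return o+d*(z-o[2])/d[2]
def tri(*cu):
    A=np.zeros((3,3));b=np.zeros(3)
    rs=[ray(c,u) for c,u in cu]
    for o,d in rs:
        P=np.eye(3)-np.outer(d,d);A+=P;b+=P@o
    x=np.linalg.solve(A,b);return x,max(np.linalg.norm((np.eye(3)-np.outer(d,d))@(x-o)) for o,d in rs)
def proj(c,p):
    q=np.linalg.inv(c["T"])@np.append(p,1);q=c["K"]@q[:3];return q[:2]/q[2]
E
python3 - <<'E'
from h import *
np.set_printoptions(precision=4,suppress=True)
a=cal("scene");b=cal("side")
for n,u in dict(trL=(296.9,347.5),trN=(370,387),trR=(416.9,344.5),trF=(349,311)).items(): print(n,plane(a,u,.019))
for n,u in dict(bF=(373.7,295),bR=(443,329.5)).items(): print(n,plane(a,u,.01))
sc=lambda x,y:(175+(x-400)/3.333,215+y/3.333)
for n,x in dict(bsN=(sc(768-0,57)),):pass
E
true
```

```text
trL [ 0.4432 -0.1192  0.019 ]
trN [ 0.4641 -0.2606  0.019 ]
trR [ 0.599  -0.2495  0.019 ]
trF [ 0.5851 -0.1085  0.019 ]
bF [ 0.6705 -0.0973  0.01  ]
bR [ 0.6773 -0.2503  0.01  ]Traceback (most recent call last):
  File "<stdin>", line 7, in <module>
ValueError: too many values to unpack (expected 2)
```

Run:
```python
from h import *
np.set_printoptions(precision=4,suppress=True)
a=cal("scene");b=cal("side")
for n,u in dict(trL=(296.9,347.5),trN=(370,387),trR=(416.9,344.5),trF=(349,311)).items(): print(n,plane(a,u,.019))
for n,u in dict(bF=(373.7,295),bR=(443,329.5)).items(): print(n,plane(a,u,.01))
s1=lambda x,y:(255+(x-400)/3.81,115+y/3.81)
s2=lambda x,y:(175+(x-400)/3.333,215+y/3.333)
a1=lambda x,y:(295+x/2.667,190+y/2.667)
a2=lambda x,y:(180+x/3.077,175+y/3.077)
print("sidetray far-left, right, near R",plane(b,s1(605,385),.019),plane(b,s1(773,415),.019),plane(b,s1(715,505),.019))
print("tip",tri((a,a1(102,38)),(b,s1(567,190))),plane(a,a1(102,38),.234),plane(b,s1(567,190),.234))
print("pin",tri((a,a1(278,58)),(b,s1(548,132))))
print("topN",tri((a,a2(95,92)),(b,s2(764,55))))
print("topF",tri((a,a2(22,36)),(b,s2(655,125))))
print("hole",tri((a,a2(88,112)),(b,s2(688,137))))
print("rack feet sc",[plane(a,a2(*u),.0) for u in((60,243),(365,274))],"side",[plane(b,s2(*u),0.) for u in((428,280),(765,258))])
print("jar top",plane(a,a1(75,138),.08),"cup top",plane(a,(230,282),.062), "cup2",plane(a,(270,367),.062))
```

```text
trL [ 0.4432 -0.1192  0.019 ]
trN [ 0.4641 -0.2606  0.019 ]
trR [ 0.599  -0.2495  0.019 ]
trF [ 0.5851 -0.1085  0.019 ]
bF [ 0.6705 -0.0973  0.01  ]
bR [ 0.6773 -0.2503  0.01  ]
sidetray far-left, right, near R [ 0.592  -0.2263  0.019 ] [ 0.4595 -0.2437  0.019 ] [ 0.4459 -0.0924  0.019 ]
tip (array([ 0.5638, -0.0805,  0.2341]), np.float64(0.0004593018082210247)) [ 0.5649 -0.0798  0.234 ] [ 0.5633 -0.0798  0.234 ]
pin (array([ 0.6234, -0.1743,  0.2348]), np.float64(0.0014413416744697702))
topN (array([0.4764, 0.1683, 0.1785]), np.float64(0.0002330249380095174))
topF (array([0.4915, 0.2819, 0.1795]), np.float64(0.00048182474881967597))
hole (array([0.5026, 0.2217, 0.1374]), np.float64(0.0007454085718515526))
rack feet sc [array([0.5138, 0.2943, 0.    ]), array([0.6535, 0.1036, 0.    ])] side [array([0.6755, 0.2747, 0.    ]), array([0.4861, 0.1375, 0.    ])]
jar top [0.662  0.0369 0.08  ] cup top [0.4414 0.0665 0.062 ] cup2 [ 0.3487 -0.1629  0.062 ]
```

Triangulation puts the post near (0.623,-0.174) with the stand's yaw about 0.09. The hook points at 122° (q≈-1.1), and the board's top middle is near (0.484,0.225,0.179) with rack yaw about -0.13. I'll write a helper for the move numbers and start moving.

```bash
cat >> h.py <<'E'
def down(yaw,pitch=0):
    "tool x at yaw (tool z down), then the tool's z tilted by pitch about tool y"
    x=np.array([np.cos(yaw),np.sin(yaw),0]);z=np.array([0,0,-1.]);y=np.cross(z,x)
    return R.from_matrix(np.c_[x,y,z])*R.from_rotvec([0,pitch,0])
def go(p,Rt,st=None):
    if st is None:
        from workcell import bot
        st=bot.read_state()
    R0=R.from_rotvec(st["tcp_rot"]);s=R0.inv().apply(np.array(p)-st["tool_pos"]);t=(R0.inv()*Rt).as_rotvec()
    print("shift",(s/.25).round(3).tolist(),"turn",(t/np.radians(45)).round(3).tolist(),"rows>=",int(np.ceil(max(np.linalg.norm(s)/.0417,np.degrees(np.linalg.norm(t))/7.16))))
    return dict(tool_pos=np.array(p),tcp_rot=Rt.as_rotvec())
def wpose(c,st):
    T=np.eye(4);T[:3,:3]=R.from_rotvec(st["tcp_rot"]).as_matrix();T[:3,3]=st["tool_pos"];return dict(K=c["K"],T=T@c["mount"],image=c["image"])
E
python3 - <<'E'
from h import *
d=np.radians
s=go([.29,-.45,.36],down(d(50)))
s=go([.42,-.27,.36],down(d(90)),s)
s=go([.58,-.107,.34],down(d(122.4)),s)
E
```

```text
shift [0.642, -0.657, -0.516] turn [-0.001, -0.0, -0.77] rows>= 7
shift [0.886, -0.064, -0.0] turn [0.0, 0.0, -0.889] rows>= 6
shift [0.652, 0.64, 0.08] turn [0.0, 0.0, -0.72] rows>= 6
```

Call:
play_rows(
  rows=[
    [[0.64, -0.66, -0.52], [0, 0, -0.77]],
    [[0.64, -0.66, -0.52], [0, 0, -0.77]],
    [[0.64, -0.66, -0.52], [0, 0, -0.77]],
    [[0.64, -0.66, -0.52], [0, 0, -0.77]],
    [[0.64, -0.66, -0.52], [0, 0, -0.77]],
    [[0.64, -0.66, -0.52], [0, 0, -0.77]],
    [[0.64, -0.66, -0.52], [0, 0, -0.77]],
    [[0.64, -0.66, -0.52], [0, 0, -0.77]],
    [[0.64, -0.66, -0.52], [0, 0, -0.77]],
  ],
  claw=1,
)

```text
time: 1.1
tool_pos: [0.2895, -0.4496, 0.3619]
tcp_rot: [2.844, 1.329, -0.001]
wrist_force: [0.2, 0.7, 0.6]
width: 1.003
grip_force: 0.0
```

Call:
play_rows(
  rows=[
    [[0.89, -0.06, 0], [0, 0, -0.89]],
    [[0.89, -0.06, 0], [0, 0, -0.89]],
    [[0.89, -0.06, 0], [0, 0, -0.89]],
    [[0.89, -0.06, 0], [0, 0, -0.89]],
    [[0.89, -0.06, 0], [0, 0, -0.89]],
    [[0.89, -0.06, 0], [0, 0, -0.89]],
    [[0.89, -0.06, 0], [0, 0, -0.89]],
    [[0.89, -0.06, 0], [0, 0, -0.89]],
  ],
)

```text
time: 1.77
tool_pos: [0.4205, -0.27, 0.3595]
tcp_rot: [-2.22, -2.22, 0.003]
wrist_force: [0.9, -0.3, 0.1]
width: 1.002
grip_force: 0.0
```

Call:
play_rows(
  rows=[
    [[0.65, 0.64, 0.08], [0, 0, -0.72]],
    [[0.65, 0.64, 0.08], [0, 0, -0.72]],
    [[0.65, 0.64, 0.08], [0, 0, -0.72]],
    [[0.65, 0.64, 0.08], [0, 0, -0.72]],
    [[0.65, 0.64, 0.08], [0, 0, -0.72]],
    [[0.65, 0.64, 0.08], [0, 0, -0.72]],
    [[0.65, 0.64, 0.08], [0, 0, -0.72]],
    [[0.65, 0.64, 0.08], [0, 0, -0.72]],
  ],
)

```text
time: 2.43
tool_pos: [0.5806, -0.1083, 0.3395]
tcp_rot: [-1.514, -2.75, 0.003]
wrist_force: [-0.1, 1.2, -0.1]
width: 0.997
grip_force: 0.0
```

Run:
```python
from h import *
from workcell import bot
s=bot.read_state();c=cal("wrist");w=wpose(c,s)
print(s["time"],s["tool_pos"],s["q"].round(2),np.degrees(np.arctan2(*R.from_rotvec(s["tcp_rot"]).as_matrix()[1::-1,0])))
cv2.imwrite("pics/w1.png",cv2.resize(c["image"][:,:,::-1],(800,600)))
for n,p in dict(tip=[.5638,-.0805,.234],post=[.623,-.174,.22],trL=[.4432,-.1192,.019],trN=[.4641,-.2606,.019],trR=[.599,-.2495,.019],trF=[.5851,-.1085,.019]).items(): print(n,proj(w,p).round(1),(proj(w,p)*800/560).round())
```

```text
2.4333 [ 0.58057149 -0.10834487  0.33947961] [-0.23  0.06  1.64 -0.    1.44 -0.79] 122.33503247815284
tip [278. 162.] [397. 231.]
post [278.1 298.2] [397. 426.]
trL [178.8 111.8] [255. 160.]
trN [142.1 214.3] [203. 306.]
trR [234.4 258.6] [335. 369.]
trF [281.2 166.3] [402. 238.]
```

View pics/w1.png

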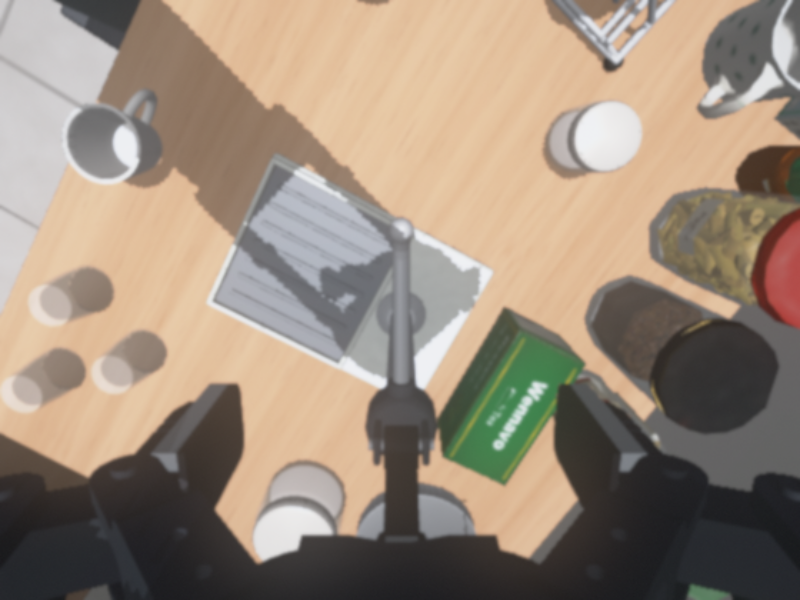

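Wrist view: the arm lies almost centred between the fingers (tip at 402,231, head at 400,415). The tray's outer corners are at (277,153) and (209,302), and the base's far corners at (428,392) and (492,270).

Run:
```python
from h import *
from workcell import bot
np.set_printoptions(precision=4,suppress=True)
s=bot.read_state();w=wpose(cal("wrist"),s);k=.7
L,N=[plane(w,np.array(u)*k,.019) for u in((277,153),(209,302))]
b=plane(w,np.array((492,270))*k,.01)
TR=plane(w,np.array((343,363))*k,.019)
print(L,N,b,TR,"dirs",np.degrees(np.arctan2(*(L-N)[1::-1]))-90,np.degrees(np.arctan2(*(TR-N)[1::-1])))
print("tip",plane(w,np.array((402,230))*k,.234),"postbase",plane(w,np.array((401,313))*k,.02))
```

```text
[ 0.4559 -0.105   0.019 ] [ 0.4666 -0.2548  0.019 ] [ 0.6724 -0.0911  0.01  ] [ 0.602  -0.2406  0.019 ] dirs 4.0804173910942865 6.008155414001916
tip [ 0.5651 -0.0793  0.234 ] postbase [ 0.6219 -0.1686  0.02  ]
```

Call:
play_rows(
  rows=[
    [[0.01, 0, 0.3], [0, 0, 0]],
    [[0.01, 0, 0.55], [0, 0, 0]],
    [[0.01, 0, 0.55], [0, 0, 0]],
    [[0.01, 0, 0.55], [0, 0, 0]],
    [[0.01, 0, 0.55], [0, 0, 0]],
    [[0.01, 0, 0.55], [0, 0, 0]],
  ],
)

```text
time: 3.03
tool_pos: [0.5791, -0.106, 0.2046]
tcp_rot: [-1.515, -2.752, 0.0]
wrist_force: [0.6, 0.5, 0.7]
width: 0.998
grip_force: 0.0
```

Call:
play_rows(
  rows=[
    [[0, 0, 0], [0, 0, 0]],
    [[0, 0, 0], [0, 0, 0]],
    [[0, 0, 0], [0, 0, 0]],
    [[0, 0, 0], [0, 0, 0]],
    [[0, 0, 0], [0, 0, 0]],
    [[0, 0, 0], [0, 0, 0]],
    [[0, 0, 0], [0, 0, 0]],
    [[0, 0, 0], [0, 0, 0]],
    [[0, 0, 0], [0, 0, 0]],
    [[0, 0, 0], [0, 0, 0]],
  ],
  claw=-1,
  newtons=20,
)

```text
time: 3.87
tool_pos: [0.5796, -0.1046, 0.2043]
tcp_rot: [1.512, 2.753, 0.0]
wrist_force: [-1.9, -0.3, 4.1]
width: 0.093
grip_force: 20.5
```

Run:
```python
from h import *
from workcell import bot
s=bot.read_state();d=np.radians
P=np.array([.623,-.1715]);
print(s["tool_pos"],s["q"].round(2),s["wrist_force"].round(1),s["torque"].round(2),s["width"],s["grip_force"])
v=s["tool_pos"][:2]-P;print("r",np.hypot(*v),np.degrees(np.arctan2(v[1],v[0])))
r=np.hypot(*v)
for a in range(127,189,6):
    a=min(a,185);go([*(P+r*np.array([np.cos(d(a)),np.sin(d(a))])),s["tool_pos"][2]],down(d(a)),s)
```

```text
[ 0.57955451 -0.10462355  0.20429285] [-0.22  0.12  1.82  0.    1.2  -0.79] [-1.9 -0.3  4.1] [ 0.13  0.08 -0.03] 0.09253339484195129 20.53032785654068
r 0.07974941828470669 123.00928691190002
shift [-0.001, -0.022, -0.0] turn [0.001, 0.0, -0.101] rows>= 1
shift [-0.005, -0.055, -0.0] turn [0.001, 0.0, -0.235] rows>= 2
shift [-0.013, -0.088, -0.0] turn [0.001, 0.0, -0.368] rows>= 3
shift [-0.024, -0.119, -0.0] turn [0.001, 0.0, -0.501] rows>= 4
shift [-0.039, -0.149, -0.0] turn [0.001, 0.001, -0.635] rows>= 4
shift [-0.056, -0.178, -0.0] turn [0.001, 0.001, -0.768] rows>= 5
shift [-0.077, -0.204, -0.0] turn [0.0, 0.001, -0.901] rows>= 6
shift [-0.1, -0.228, -0.0] turn [0.0, 0.001, -1.035] rows>= 7
shift [-0.125, -0.25, -0.0] turn [0.0, 0.001, -1.168] rows>= 8
shift [-0.153, -0.269, -0.0] turn [0.0, 0.001, -1.301] rows>= 9
shift [-0.172, -0.28, -0.0] turn [0.0, 0.001, -1.39] rows>= 9
```

Call:
play_rows(
  rows=[
    [[-0.001, -0.022, 0], [0, 0, -0.1]],
    [[-0.005, -0.055, 0], [0, 0, -0.235]],
    [[-0.013, -0.088, 0], [0, 0, -0.368]],
    [[-0.024, -0.119, 0], [0, 0, -0.5]],
    [[-0.039, -0.149, 0], [0, 0, -0.635]],
    [[-0.056, -0.178, 0], [0, 0, -0.768]],
    [[-0.056, -0.178, 0], [0, 0, -0.768]],
  ],
)

```text
time: 4.45
tool_pos: [0.5488, -0.1412, 0.2043]
tcp_rot: [-0.623, -3.079, 0.001]
wrist_force: [-1.2, 0.7, 5.7]
width: 0.095
grip_force: 20.8
```

Run:
```python
from h import *
from workcell import bot
s=bot.read_state();d=np.radians
P=np.array([.623,-.1715]);
print(s["wrist_force"].round(1),s["torque"].round(2),s["width"],s["grip_force"])
v=s["tool_pos"][:2]-P;print("r",np.hypot(*v),np.degrees(np.arctan2(v[1],v[0])))
r=.0797
for a in range(163,189,6):
    a=min(a,185);go([*(P+r*np.array([np.cos(d(a)),np.sin(d(a))])),s["tool_pos"][2]],down(d(a)),s)
```

```text
[-1.2  0.7  5.7] [0.14 0.36 0.07] 0.09510076101741807 20.78180104494095
r 0.0801492936286947 157.81286070330395
shift [-0.003, -0.029, 0.0] turn [-0.001, 0.0, -0.131] rows>= 1
shift [-0.009, -0.062, 0.0] turn [-0.001, 0.0, -0.264] rows>= 2
shift [-0.017, -0.094, 0.0] turn [-0.001, 0.0, -0.397] rows>= 3
shift [-0.029, -0.125, 0.0] turn [-0.001, -0.0, -0.531] rows>= 4
shift [-0.039, -0.145, 0.0] turn [-0.001, -0.0, -0.62] rows>= 4
```

Call:
play_rows(
  rows=[
    [[-0.003, -0.029, 0], [0, 0, -0.131]],
    [[-0.009, -0.062, 0], [0, 0, -0.264]],
    [[-0.017, -0.094, 0], [0, 0, -0.397]],
    [[-0.029, -0.125, 0], [0, 0, -0.531]],
    [[-0.039, -0.145, 0], [0, 0, -0.62]],
    [[-0.039, -0.145, 0], [0, 0, -0.62]],
    [[-0.039, -0.145, 0], [0, 0, -0.62]],
    [[-0.039, -0.145, 0], [0, 0, -0.62]],
  ],
)

```text
time: 5.12
tool_pos: [0.5431, -0.1781, 0.2042]
tcp_rot: [0.129, -3.136, 0.001]
wrist_force: [-6.1, -2.2, 6.9]
width: 0.096
grip_force: 20.8
```

Call:
play_rows(
  rows=[
    [[0, 0, 0], [0, 0, 0]],
    [[0, 0, 0], [0, 0, 0]],
    [[0, 0, 0], [0, 0, 0]],
    [[0, 0, 0], [0, 0, 0]],
    [[0, 0, 0], [0, 0, 0]],
    [[0, 0, 0], [0, 0, 0]],
  ],
  claw=0.3,
)

```text
time: 5.62
tool_pos: [0.5441, -0.1774, 0.2035]
tcp_rot: [0.134, -3.138, -0.0]
wrist_force: [-0.2, 0.0, 0.0]
width: 0.65
grip_force: 0.0
```

Call:
play_rows(
  rows=[
    [[0, 0, -0.2], [0, 0, 0]],
    [[0, 0, -0.4], [0, 0, 0]],
    [[0, 0, -0.56], [0, 0, 0]],
    [[0, 0, -0.56], [0, 0, 0]],
    [[0, 0, -0.56], [0, 0, 0]],
    [[0, 0, -0.56], [0, 0, 0]],
  ],
)

```text
time: 6.12
tool_pos: [0.5448, -0.1777, 0.3454]
tcp_rot: [-0.134, 3.136, -0.002]
wrist_force: [0.2, 0.2, -0.7]
width: 0.649
grip_force: 0.0
```

Run:
```python
from h import *
from workcell import bot
s=bot.read_state();c=cal("wrist");w=wpose(c,s)
print(s["time"],s["tool_pos"],s["q"].round(2),np.degrees(np.arctan2(*R.from_rotvec(s["tcp_rot"]).as_matrix()[1::-1,0])))
cv2.imwrite("pics/w2.png",cv2.resize(c["image"][:,:,::-1],(800,600)));np.save("w2.npy",w["T"])
```

```text
6.1167 [ 0.54480037 -0.17773482  0.34538952] [-0.36  0.02  1.67  0.    1.44 -2.02] -175.1020239253374
```

View pics/w2.png

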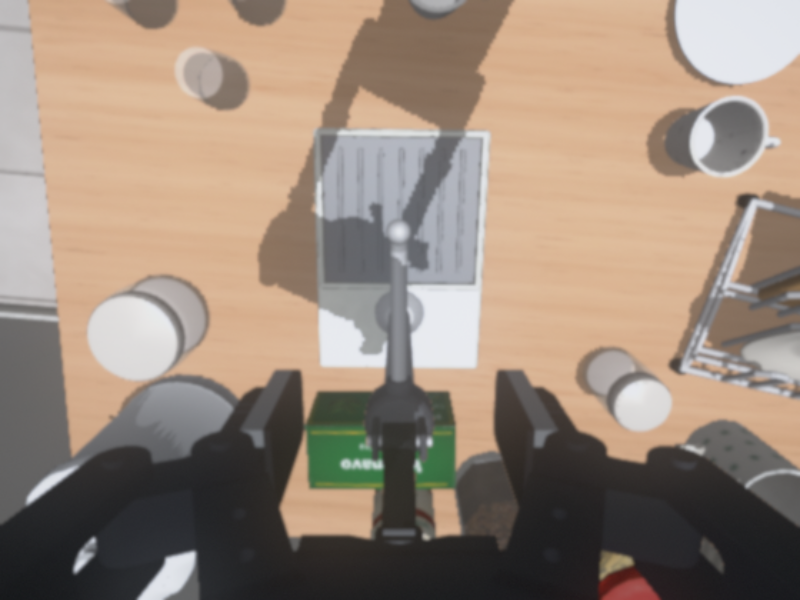

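The hook now lies along the tray's centre line: tip (400,231), head (398,412), tray outer corners (317,130) and (489,132), base far corners (319,367) and (477,367). I'll check the angle numerically.

Run:
```python
from h import *
from workcell import bot
np.set_printoptions(precision=4,suppress=True)
s=bot.read_state();w=wpose(cal("wrist"),s);k=.7;f=lambda x,y,z:plane(w,np.array((x,y))*k,z)
L,N=f(317,130,.019),f(489,132,.019);b1,b2=f(319,367,.01),f(477,367,.01);i1,i2=f(324,284,.019),f(478,285,.019)
an=lambda v:np.degrees(np.arctan2(v[1],v[0]))
print(L,N,b1,b2,"yaws",an(N-L)-90,an(b2-b1)-90,an(i2-i1)-90,an((b1+b2-L-N)), an(b1-L),an(b2-N))
tip=f(400,231,.234);pb=f(400,312,.022);print("tip",tip,"postbase",pb,an(pb-tip))
x=(N+L)/2+.165*np.array([np.cos(.087),np.sin(.087),0]);print("post from tray",x)
```

```text
[ 0.4626 -0.254   0.019 ] [ 0.4516 -0.1079  0.019 ] [ 0.6832 -0.2436  0.01  ] [ 0.6699 -0.0892  0.01  ] yaws 4.283180082401856 4.917292954037052 4.534522339032634 3.789426424783672 2.6885046822935545 4.8993352105057015
tip [ 0.5127 -0.1794  0.234 ] postbase [ 0.6167 -0.1697  0.022 ] 5.338404749103988
post from tray [ 0.6215 -0.1666  0.019 ]
```

```bash
cat > lev.py <<'E'
from h import *
d=np.radians;Pp=np.array([.622,-.171,.242]);u=np.array([np.cos(d(4.4)),np.sin(d(4.4)),0]);zz=np.array([0,0,1.])
def pose(a,tau,clr=0):
    a=d(a);t=d(tau);tang=np.cos(a)*u+np.sin(a)*zz;n=-np.sin(a)*u+np.cos(a)*zz
    return Pp+.06*tang+(.0075+.011*abs(np.sin(a-t))+clr)*n,down(d(184.4),-t)
E
python3 - <<'E'
from lev import *
s=go(*pose(65,40,.015))
for a,t in((65,40),(58,36),(50,34),(42,31),(34,28),(26,25),(18,22),(10,19),(2,15),(-5,12),(-9,10),(-12,10)): go(*pose(a,t),s)
E
```

```text
shift [-0.319, -0.002, 0.136] turn [0.005, -0.892, 0.01] rows>= 6
shift [-0.025, 0.0, 0.054] turn [-0.0, 0.0, 0.0] rows>= 1
shift [-0.042, 0.0, 0.081] turn [0.0, 0.089, 0.0] rows>= 1
shift [-0.057, 0.0, 0.117] turn [0.0, 0.133, 0.0] rows>= 1
shift [-0.067, 0.0, 0.153] turn [0.0, 0.2, 0.0] rows>= 2
shift [-0.071, 0.0, 0.191] turn [-0.0, 0.267, 0.0] rows>= 2
shift [-0.069, 0.0, 0.228] turn [0.0, 0.333, 0.0] rows>= 3
shift [-0.063, 0.0, 0.259] turn [-0.0, 0.4, 0.0] rows>= 3
shift [-0.055, 0.0, 0.288] turn [-0.0, 0.467, 0.0] rows>= 3
shift [-0.042, 0.0, 0.316] turn [-0.0, 0.556, 0.0] rows>= 4
shift [-0.028, 0.0, 0.339] turn [-0.0, 0.622, 0.0] rows>= 4
shift [-0.019, 0.0, 0.352] turn [-0.0, 0.667, 0.0] rows>= 5
shift [-0.013, 0.0, 0.36] turn [-0.0, 0.667, 0.0] rows>= 5
```

Call:
play_rows(
  rows=[
    [[0, 0, 0], [0, -0.15, 0]],
    [[0, 0, 0], [0, -0.3, 0]],
    [[0, 0, 0], [0, -0.45, 0]],
    [[-0.05, 0, 0], [0, -0.6, 0]],
    [[-0.15, 0, 0.05], [0, -0.75, 0]],
    [[-0.25, 0, 0.1], [0, -0.89, 0]],
    [[-0.32, 0, 0.136], [0, -0.89, 0.01]],
    [[-0.32, 0, 0.136], [0, -0.89, 0.01]],
    [[-0.32, 0, 0.136], [0, -0.89, 0.01]],
  ],
  claw=-1,
)

```text
time: 6.97
tool_pos: [0.6225, -0.1698, 0.3058]
tcp_rot: [-0.094, 2.447, 0.042]
wrist_force: [0.1, 0.2, -0.1]
width: -0.002
grip_force: 0.0
```

Run:
```python
from lev import *
s=go(*pose(65,40,.015))
from workcell import bot
q=bot.read_state();print(q["width"],q["wrist_force"].round(1),q["q"].round(2))
a,b=cal("scene"),cal("side")
A=cv2.resize(a["image"][150:300,320:470],(400,400));B=cv2.resize(b["image"][80:230,220:370],(400,400))
cv2.imwrite("pics/l1.png",np.hstack([A,B])[:,:,::-1])
```

```text
shift [-0.006, -0.004, -0.006] turn [0.007, -0.006, -0.003] rows>= 1
-0.0020133485833579738 [ 0.1  0.2 -0.1] [-0.5  -0.18  2.08  0.56  0.72 -2.47]
```

View pics/l1.png

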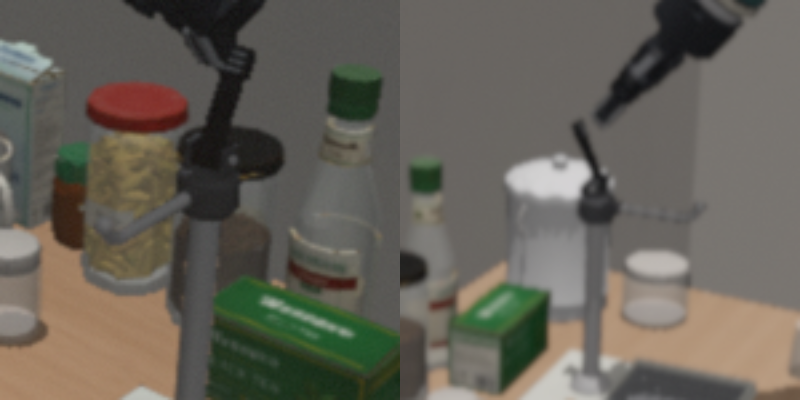

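The left half (scene camera) shows the lever still raised with the fingertips near its pad. The right half (side camera) shows the shut fingertips at (600,120), just short of the lever at (580,130). Now I'll press along the arc.

Call:
play_rows(
  rows=[
    [[-0.025, 0, 0.054], [0, 0, 0]],
    [[-0.042, 0, 0.081], [0, 0.09, 0]],
    [[-0.05, 0, 0.1], [0, 0.11, 0]],
    [[-0.057, 0, 0.117], [0, 0.13, 0]],
    [[-0.062, 0, 0.135], [0, 0.17, 0]],
    [[-0.067, 0, 0.153], [0, 0.2, 0]],
    [[-0.07, 0, 0.172], [0, 0.235, 0]],
    [[-0.071, 0, 0.191], [0, 0.27, 0]],
    [[-0.07, 0, 0.21], [0, 0.3, 0]],
    [[-0.069, 0, 0.228], [0, 0.33, 0]],
    [[-0.063, 0, 0.259], [0, 0.4, 0]],
    [[-0.055, 0, 0.288], [0, 0.47, 0]],
  ],
)

```text
time: 8.07
tool_pos: [0.6811, -0.1666, 0.266]
tcp_rot: [-0.11, 2.808, 0.02]
wrist_force: [-0.6, 0.0, -0.6]
width: -0.002
grip_force: 0.0
```

Run:
```python
from lev import *
from workcell import bot
q=bot.read_state();print(q["width"],q["wrist_force"].round(1),q["q"].round(2))
for a,t in((10,19),(2,15),(-5,12),(-9,10),(-12,10),(-15,10)): go(*pose(a,t))
```

```text
-0.0017580358422713551 [-0.6  0.  -0.6] [-0.34  0.1   1.76  0.16  0.98 -2.06]
shift [0.013, 0.0, 0.014] turn [0.002, -0.0, 0.001] rows>= 1
shift [0.014, 0.0, 0.045] turn [0.002, 0.088, 0.001] rows>= 1
shift [0.019, 0.0, 0.072] turn [0.002, 0.155, 0.001] rows>= 1
shift [0.023, 0.0, 0.087] turn [0.002, 0.2, 0.001] rows>= 2
shift [0.026, 0.0, 0.097] turn [0.002, 0.2, 0.001] rows>= 2
shift [0.029, 0.0, 0.107] turn [0.002, 0.2, 0.001] rows>= 2
```

Call:
play_rows(
  rows=[
    [[0.014, 0, 0.03], [0, 0.05, 0]],
    [[0.014, 0, 0.045], [0, 0.09, 0]],
    [[0.017, 0, 0.06], [0, 0.12, 0]],
    [[0.019, 0, 0.072], [0, 0.155, 0]],
    [[0.023, 0, 0.087], [0, 0.2, 0]],
    [[0.023, 0, 0.087], [0, 0.2, 0]],
    [[0.024, 0, 0.092], [0, 0.2, 0]],
    [[0.024, 0, 0.092], [0, 0.2, 0]],
  ],
)

```text
time: 8.73
tool_pos: [0.6838, -0.1662, 0.2435]
tcp_rot: [-0.117, 2.962, 0.012]
wrist_force: [-2.8, 0.7, 9.4]
width: 0.001
grip_force: 4.4
```

Run:
```python
from lev import *
from workcell import bot
q=bot.read_state();print(q["width"],q["wrist_force"].round(1),q["q"].round(2))
for a,t in((-9,10),(-12,10),(-15,10),(-20,10)): go(*pose(a,t))
a,b=cal("scene"),cal("side");w=cal("wrist")
A=cv2.resize(a["image"][150:300,320:470],(400,400));B=cv2.resize(b["image"][80:230,220:370],(400,400))
cv2.imwrite("pics/l2.png",np.hstack([A,B])[:,:,::-1])
```

```text
0.0006551322750968936 [-2.8  0.7  9.4] [-0.31  0.21  1.66  0.08  1.11 -1.99]
shift [0.004, 0.0, -0.001] turn [0.002, 0.004, 0.002] rows>= 1
shift [0.005, -0.0, 0.01] turn [0.002, 0.004, 0.002] rows>= 1
shift [0.007, -0.0, 0.02] turn [0.002, 0.004, 0.002] rows>= 1
shift [0.011, -0.0, 0.038] turn [0.002, 0.004, 0.002] rows>= 1
```

Call:
play_rows(
  rows=[
    [[0, 0, 0.006], [0, 0, 0]],
    [[0, 0, 0.012], [0, 0, 0]],
    [[0, 0, 0.012], [0, 0, 0]],
    [[0, 0, 0.012], [0, 0, 0]],
  ],
)

```text
time: 9.22
tool_pos: [0.684, -0.1663, 0.2419]
tcp_rot: [-0.117, 2.961, 0.012]
wrist_force: [-5.2, 0.6, 14.8]
width: 0.001
grip_force: 6.6
```

Call:
play_rows(
  rows=[
    [[0, 0, 0.006], [0, 0, 0]],
    [[0, 0, 0.012], [0, 0, 0]],
    [[0, 0, 0.016], [0, 0, 0]],
    [[0, 0, 0.016], [0, 0, 0]],
    [[0, 0, 0.016], [0, 0, 0]],
  ],
)

```text
time: 9.63
tool_pos: [0.6842, -0.1665, 0.2412]
tcp_rot: [-0.117, 2.961, 0.011]
wrist_force: [-13.4, 1.4, 25.1]
width: -0.0
grip_force: 11.2
```

```bash
cat > brd.py <<'E'
from h import *
d=np.radians;psi=-.13;rx=np.array([np.cos(psi),np.sin(psi),0]);ry=np.array([-np.sin(psi),np.cos(psi),0])
bz=np.array([0,0,1])*np.cos(d(32))-np.sin(d(32))*rx
Rb=down(np.pi/2+psi)*R.from_rotvec([-d(32),0,0])
top=np.array([.484,.225,.179])
def grasp(depth,lat=-.036,up=0): return top+lat*ry-depth*bz+[0,0,up],Rb
E
python3 - <<'E'
from brd import *
s=go([.67,-.166,.36],down(d(184.4),-d(10)))
s=go([.60,-.03,.36],down(d(145)),s)
s=go([.50,.12,.36],down(d(110)),s)
s=go(*grasp(-.07),s)
E
```

```text
shift [-0.029, 0.006, -0.478] turn [0.001, 0.005, 0.003] rows>= 3
shift [0.234, 0.564, -0.041] turn [0.076, 0.213, 0.873] rows>= 6
shift [0.672, 0.262, -0.0] turn [0.0, 0.0, 0.778] rows>= 5
shift [0.357, -0.115, 0.487] turn [-0.697, -0.17, 0.594] rows>= 6
```

Call:
play_rows(
  rows=[
    [[-0.02, 0, -0.16], [0, 0, 0]],
    [[-0.03, 0, -0.32], [0, 0, 0]],
    [[-0.03, 0, -0.48], [0, 0, 0]],
    [[-0.03, 0, -0.48], [0, 0, 0]],
    [[-0.03, 0, -0.48], [0, 0, 0]],
  ],
)

```text
time: 10.05
tool_pos: [0.6718, -0.1677, 0.358]
tcp_rot: [-0.116, 2.958, 0.01]
wrist_force: [-0.5, 0.7, 0.3]
width: 0.003
grip_force: 0.0
```

Call:
play_rows(
  rows=[
    [[0.23, 0.56, -0.04], [0.076, 0.213, 0.873]],
    [[0.23, 0.56, -0.04], [0.076, 0.213, 0.873]],
    [[0.23, 0.56, -0.04], [0.076, 0.213, 0.873]],
    [[0.23, 0.56, -0.04], [0.076, 0.213, 0.873]],
    [[0.23, 0.56, -0.04], [0.076, 0.213, 0.873]],
    [[0.23, 0.56, -0.04], [0.076, 0.213, 0.873]],
    [[0.23, 0.56, -0.04], [0.076, 0.213, 0.873]],
    [[0.23, 0.56, -0.04], [0.076, 0.213, 0.873]],
  ],
  claw=0.3,
)

```text
time: 10.72
tool_pos: [0.6008, -0.0319, 0.3508]
tcp_rot: [-0.936, -2.994, -0.003]
wrist_force: [0.4, -0.6, 0.2]
width: 0.65
grip_force: 0.0
```

Run:
```python
from brd import *
s=go([.50,.12,.36],down(d(110)))
s=go(*grasp(-.07),s)
a,b=cal("scene"),cal("side")
A=cv2.resize(a["image"][150:300,320:470],(400,400));B=cv2.resize(b["image"][80:230,220:370],(400,400))
cv2.imwrite("pics/l3.png",np.hstack([A,B])[:,:,::-1])
```

```text
shift [0.678, 0.27, -0.033] turn [-0.002, -0.007, 0.784] rows>= 5
shift [0.357, -0.115, 0.487] turn [-0.697, -0.17, 0.594] rows>= 6
```

View pics/l3.png

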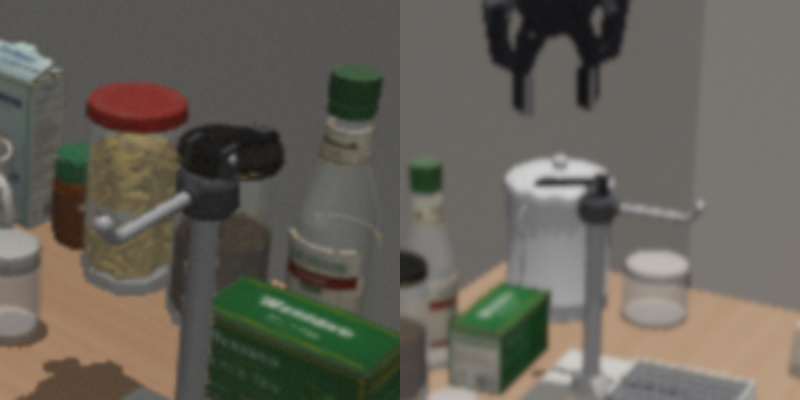

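The lever is fully down (side crop: level bar from (540,182) to (600,185)) and the hook is still out over the tray. Next I'll go to the board.

Call:
play_rows(
  rows=[
    [[0.68, 0.27, -0.03], [0, 0, 0.78]],
    [[0.68, 0.27, -0.03], [0, 0, 0.78]],
    [[0.68, 0.27, -0.03], [0, 0, 0.78]],
    [[0.68, 0.27, -0.03], [0, 0, 0.78]],
    [[0.68, 0.27, -0.03], [0, 0, 0.78]],
    [[0.68, 0.27, -0.03], [0, 0, 0.78]],
    [[0.68, 0.27, -0.03], [0, 0, 0.78]],
  ],
)

```text
time: 11.4
tool_pos: [0.4999, 0.1208, 0.3611]
tcp_rot: [-1.795, -2.576, -0.003]
wrist_force: [0.3, -0.1, 0.1]
width: 0.653
grip_force: 0.0
```

Call:
play_rows(
  rows=[
    [[0.36, -0.12, 0.2], [-0.7, -0.17, 0.6]],
    [[0.36, -0.12, 0.2], [-0.7, -0.17, 0.6]],
    [[0.36, -0.12, 0.3], [-0.7, -0.17, 0.6]],
    [[0.36, -0.12, 0.4], [-0.7, -0.17, 0.6]],
    [[0.36, -0.12, 0.49], [-0.7, -0.17, 0.6]],
    [[0.36, -0.12, 0.49], [-0.7, -0.17, 0.6]],
    [[0.36, -0.12, 0.49], [-0.7, -0.17, 0.6]],
    [[0.36, -0.12, 0.49], [-0.7, -0.17, 0.6]],
  ],
)

```text
time: 12.07
tool_pos: [0.4394, 0.1938, 0.2356]
tcp_rot: [2.014, 1.765, 0.504]
wrist_force: [0.7, 0.2, -0.0]
width: 0.649
grip_force: 0.0
```

Run:
```python
from brd import *
from workcell import bot
q=bot.read_state();c=cal("wrist");w=wpose(c,q);print(q["tool_pos"],q["q"].round(2),q["time"])
cv2.imwrite("pics/b1.png",cv2.resize(c["image"][:,:,::-1],(800,600)))
k=1/.7
for n,p in dict(mid=top,N=top-.06*ry,F=top+.06*ry,hole=top-.04*bz,g=top-.036*ry).items(): print(n,(proj(w,p)*k).round())
a,b=cal("scene"),cal("side");print("tip",tri((a,(359.6,236)),(b,(331.9,157.6))))
go(*grasp(-.07))
```

```text
[0.43943529 0.19378311 0.23564726] [ 0.63 -0.39  2.31 -0.5   0.86  1.02] 12.0667
mid [404. 236.]
N [404. 373.]
F [404.  77.]
hole [403. 224.]
g [404. 321.]
tip (array([ 0.51454497, -0.1830553 ,  0.23063953]), np.float64(0.00021754802807067038))
shift [-0.003, -0.0, 0.005] turn [-0.0, -0.002, -0.006] rows>= 1
```

View pics/b1.png

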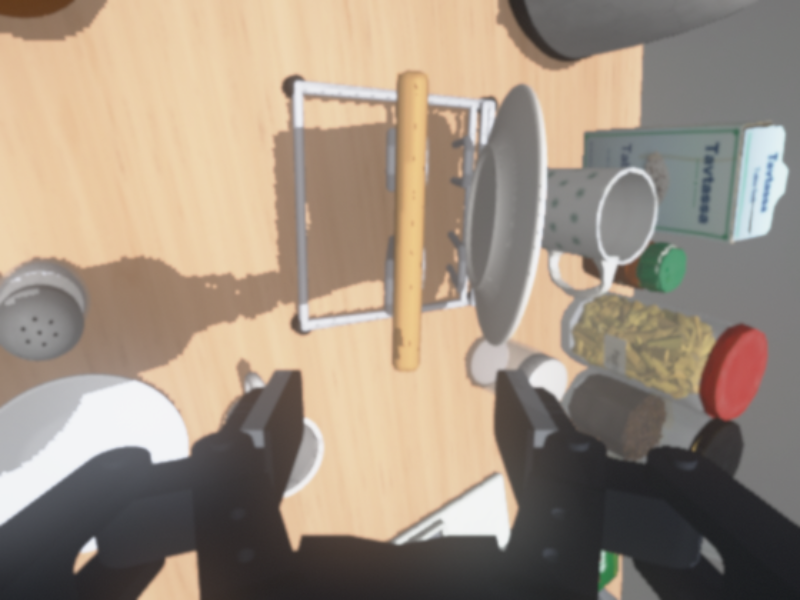

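Wrist view: the board's top edge runs from (412,72) to (406,370), within about 2 mm of the prediction and turned 1° more. I'll correct for this and descend along the slant.

```bash
sed -i 's/psi=-.13;/psi=-.149;/; s/^top=.*/top=np.array([.484,.225,.179])+.0018*(np.cos(d(32))*rx+np.array([0,0,np.sin(d(32))]))/' brd.py
python3 - <<'E'
from brd import *
s=go(*grasp(-.03));s=go(*grasp(.032),s)
E
```

```text
shift [-0.002, 0.004, 0.163] turn [-0.0, -0.015, 0.015] rows>= 1
shift [0.0, -0.0, 0.248] turn [0.0, -0.0, 0.0] rows>= 2
```

Call:
play_rows(
  rows=[
    [[0, 0.004, 0.12], [0, -0.015, 0.015]],
    [[0, 0.004, 0.22], [0, -0.015, 0.015]],
    [[0, 0.004, 0.32], [0, -0.015, 0.015]],
    [[0, 0.004, 0.41], [0, -0.015, 0.015]],
    [[0, 0.004, 0.41], [0, -0.015, 0.015]],
    [[0, 0.004, 0.41], [0, -0.015, 0.015]],
  ],
)

```text
time: 12.72
tool_pos: [0.4967, 0.1868, 0.1517]
tcp_rot: [2.03, 1.742, 0.496]
wrist_force: [0.5, 0.8, -0.3]
width: 0.651
grip_force: 0.0
```

Call:
play_rows(
  rows=[
    [[0, 0, 0], [0, 0, 0]],
    [[0, 0, 0], [0, 0, 0]],
    [[0, 0, 0], [0, 0, 0]],
    [[0, 0, 0], [0, 0, 0]],
    [[0, 0, 0], [0, 0, 0]],
    [[0, 0, 0], [0, 0, 0]],
    [[0, 0, 0], [0, 0, 0]],
    [[0, 0, 0], [0, 0, 0]],
  ],
  claw=-1,
  newtons=90,
)

```text
time: 13.38
tool_pos: [0.4958, 0.1887, 0.1537]
tcp_rot: [2.028, 1.743, 0.503]
wrist_force: [-4.5, 0.2, 4.2]
width: 0.129
grip_force: 87.5
```

Run:
```python
from brd import *
from workcell import bot
q=bot.read_state();print(q["tool_pos"],q["q"].round(2),q["time"],q["wrist_force"].round(1),q["torque"].round(2),q["width"],q["grip_force"])
p,r=grasp(.032);print(R.from_rotvec(q["tcp_rot"]).inv().apply(q["tool_pos"]-p))
s=dict(tool_pos=q["tool_pos"],tcp_rot=q["tcp_rot"])
```

```text
[0.49582002 0.18873458 0.15374391] [ 0.54 -0.19  2.33 -0.6   0.64  1.11] 13.3833 [-4.5  0.2  4.2] [ 0.14  0.68 -0.03] 0.12946070961028067 87.51389013254084
[ 0.00189136 -0.00070781 -0.00153299]
```

Call:
play_rows(
  rows=[
    [[0, 0, -0.05], [0, 0, 0]],
    [[0, 0, -0.1], [0, 0, 0]],
    [[0, 0, -0.15], [0, 0, 0]],
    [[0, 0, -0.2], [0, 0, 0]],
    [[0, 0, -0.26], [0, 0, 0]],
    [[0, 0, -0.26], [0, 0, 0]],
    [[0, 0, -0.26], [0, 0, 0]],
  ],
)

```text
time: 13.97
tool_pos: [0.4616, 0.1937, 0.2081]
tcp_rot: [2.028, 1.744, 0.503]
wrist_force: [0.6, -0.9, -1.9]
width: 0.129
grip_force: 88.7
```

```bash
cat > hang.py <<'E'
from h import *
d=np.radians;P=np.array([.622,-.171,0]);th=4.6;u=np.array([np.cos(d(th)),np.sin(d(th)),0])
Rh=down(d(90+th));hole_t=np.array([.0341,0,.0095])
def hp(r,z): return P-r*u+[0,0,z]-Rh.apply(hole_t),Rh
E
python3 - <<'E'
from hang import *
from brd import Rb
from workcell import bot
q=bot.read_state();print(q["wrist_force"].round(1),q["torque"].round(2),q["width"],q["grip_force"])
s=go(q["tool_pos"]+[-.0,0,.13],R.from_rotvec(q["tcp_rot"]))
s=go([.455,.02,.335],down(d(88))*R.from_rotvec([-d(8),0,0]),s)
s=go(hp(.15,.36)[0],Rh,s)
s=go(*hp(.15,.228),s)
E
```

```text
[ 0.6 -0.9 -1.9] [ 0.05  0.28 -0.06] 0.12895992400972667 88.69275648146868
shift [0.001, 0.276, -0.441] turn [0.0, 0.0, 0.0] rows>= 4
shift [-0.691, 0.06, 0.05] turn [0.534, 0.048, -0.139] rows>= 5
shift [-0.945, 0.132, -0.121] turn [0.178, 0.01, -0.146] rows>= 6
shift [0.0, -0.0, 0.528] turn [0.0, 0.0, 0.0] rows>= 4
```

Call:
play_rows(
  rows=[
    [[0, 0.07, -0.11], [0, 0, 0]],
    [[0, 0.14, -0.22], [0, 0, 0]],
    [[0, 0.21, -0.33], [0, 0, 0]],
    [[0, 0.28, -0.44], [0, 0, 0]],
    [[0, 0.28, -0.44], [0, 0, 0]],
    [[0, 0.28, -0.44], [0, 0, 0]],
  ],
)

```text
time: 14.47
tool_pos: [0.4637, 0.1934, 0.3395]
tcp_rot: [2.028, 1.742, 0.505]
wrist_force: [-1.1, -0.3, -3.6]
width: 0.132
grip_force: 89.1
```

Call:
play_rows(
  rows=[
    [[-0.1, 0.06, 0.0], [0.08, 0.01, -0.02]],
    [[-0.2, 0.06, 0.0], [0.16, 0.01, -0.04]],
    [[-0.3, 0.06, 0.05], [0.23, 0.02, -0.06]],
    [[-0.4, 0.06, 0.05], [0.31, 0.03, -0.08]],
    [[-0.5, 0.06, 0.05], [0.39, 0.04, -0.1]],
    [[-0.6, 0.06, 0.05], [0.46, 0.04, -0.12]],
    [[-0.69, 0.06, 0.05], [0.53, 0.05, -0.14]],
    [[-0.69, 0.06, 0.05], [0.53, 0.05, -0.14]],
    [[-0.69, 0.06, 0.05], [0.53, 0.05, -0.14]],
  ],
)

```text
time: 15.22
tool_pos: [0.4555, 0.018, 0.3317]
tcp_rot: [2.191, 2.107, 0.144]
wrist_force: [-0.1, -0.2, -4.3]
width: 0.131
grip_force: 89.2
```

Run:
```python
from hang import *
s=go(hp(.15,.36)[0],Rh)
s=go(*hp(.15,.228),s)
```

```text
shift [-0.936, 0.135, -0.134] turn [0.174, 0.011, -0.151] rows>= 6
shift [0.0, -0.0, 0.528] turn [0.0, 0.0, 0.0] rows>= 4
```

Call:
play_rows(
  rows=[
    [[-0.12, 0.0, -0.13], [0.03, 0, -0.02]],
    [[-0.24, 0.02, -0.13], [0.06, 0, -0.05]],
    [[-0.36, 0.04, -0.13], [0.09, 0.01, -0.07]],
    [[-0.48, 0.06, -0.13], [0.12, 0.01, -0.1]],
    [[-0.6, 0.08, -0.13], [0.15, 0.01, -0.13]],
    [[-0.72, 0.1, -0.13], [0.17, 0.01, -0.15]],
    [[-0.84, 0.12, -0.13], [0.17, 0.01, -0.15]],
    [[-0.936, 0.135, -0.134], [0.174, 0.011, -0.151]],
    [[-0.936, 0.135, -0.134], [0.174, 0.011, -0.151]],
    [[-0.936, 0.135, -0.134], [0.174, 0.011, -0.151]],
  ],
)

```text
time: 16.05
tool_pos: [0.4766, -0.215, 0.3708]
tcp_rot: [2.127, 2.311, 0.005]
wrist_force: [0.0, -0.6, -2.7]
width: 0.13
grip_force: 89.3
```

Call:
play_rows(
  rows=[
    [[0, 0, 0.12], [0, 0, 0]],
    [[0, 0, 0.24], [0, 0, 0]],
    [[0, 0, 0.36], [0, 0, 0]],
    [[0, 0, 0.48], [0, 0, 0]],
    [[0, 0, 0.53], [0, 0, 0]],
    [[0, 0, 0.53], [0, 0, 0]],
    [[0, 0, 0.53], [0, 0, 0]],
    [[0, 0, 0.53], [0, 0, 0]],
  ],
)

```text
time: 16.72
tool_pos: [0.4786, -0.2152, 0.2426]
tcp_rot: [2.121, 2.309, 0.007]
wrist_force: [-0.7, 0.3, -2.0]
width: 0.13
grip_force: 89.2
```

Run:
```python
from hang import *
from workcell import bot
s=go(*hp(.15,.228));q=bot.read_state();print(q["time"],q["q"].round(2),q["wrist_force"].round(1))
np.set_printoptions(precision=4,suppress=True)
H=P-.15*u+[0,0,.228]
tipw=np.array([.5135,-.181,.234])
ims=[]
for n in("scene","side"):
    c=cal(n);p=proj(c,H);print(n,"hole pred",p.round(1),"tip",proj(c,tipw).round(1));x,y=(p-[35,45]).astype(int);print(x,y)
    cr=cv2.resize(c["image"][y:y+90,x:x+80],(400,450),interpolation=cv2.INTER_CUBIC);ims.append(cr)
cv2.imwrite("pics/h1.png",np.hstack(ims)[:,:,::-1])
```

```text
shift [-0.006, -0.014, 0.02] turn [0.01, 0.002, 0.006] rows>= 1
16.7167 [-0.47 -0.03  1.91  0.    1.25 -0.56] [-0.7  0.3 -2. ]
scene hole pred [340.5 246.5] tip [358.3 233.7]
305 201
side hole pred [346.6 161.4] tip [332.1 156.8]
311 116
```

View pics/h1.png

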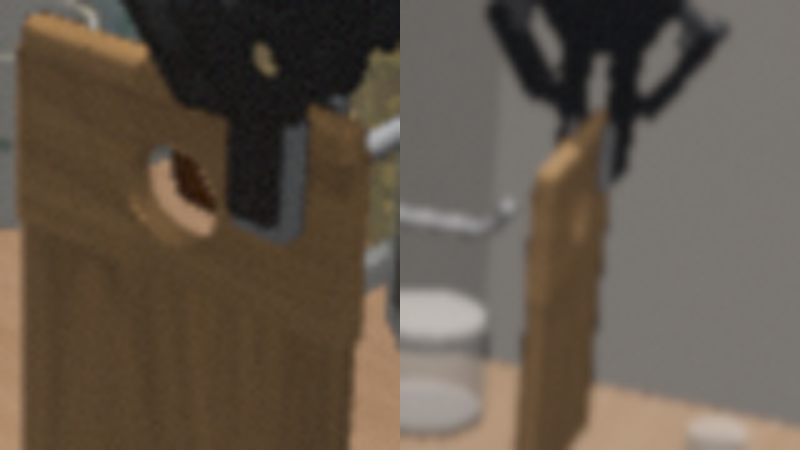

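The hole shows clearly: scene crop centre (178,194), side crop (582,215), with the tip in the side crop at (510,203). I'll triangulate these.

Run:
```python
from hang import *
from workcell import bot
np.set_printoptions(precision=4,suppress=True)
q=bot.read_state();a,b=cal("scene"),cal("side");Rt=R.from_rotvec(q["tcp_rot"])
A=lambda x,y:(305+x/5,201+y/5);B=lambda x,y:(311+(x-400)/5,116+y/5)
print("now",q["tool_pos"],"hole face pred",q["tool_pos"]+Rt.apply(hole_t+[0,-.006,0]))
h=tri((a,A(178,194)),(b,B(582,215)));print("hole face tri",h)
for z in(-.0305,): 
  for x in(.0941,-.0259):
    for y in(-.006,.006):
      p=q["tool_pos"]+Rt.apply([x,y,z]);pa=proj(a,p);pb=proj(b,p);print(x,y,"sceneCrop",((pa-[305,201])*5).round(),"sideCrop",((pb-[311,116])*5+[400,0]).round())
for n,c,o in(("scene",a,[305,201]),("side",b,[311,116])):
  p=q["tool_pos"]+Rt.apply(hole_t+[0,-.006,0]);print(n,((proj(c,p)-o)*5).round())
```

```text
now [ 0.4789 -0.2158  0.2431] hole face pred [ 0.4701 -0.1823  0.2335]
hole face tri (array([ 0.4717, -0.1821,  0.2371]), np.float64(0.00200384388986624))
0.0941 -0.006 sceneCrop [16. 32.] sideCrop [556. 181.]
0.0941 0.006 sceneCrop [43. 20.] sideCrop [533. 177.]
-0.0259 -0.006 sceneCrop [349. 154.] sideCrop [620. 114.]
-0.0259 0.006 sceneCrop [375. 139.] sideCrop [598. 111.]
scene [171. 213.]
side [183. 219.]
```

Run:
```python
from hang import *
s=go(*hp(.15,.2268))
```

```text
shift [-0.004, -0.013, 0.025] turn [0.01, 0.003, 0.005] rows>= 1
```

Call:
play_rows(
  rows=[
    [[-0.004, -0.013, 0.025], [0.01, 0, 0.005]],
    [[-0.004, -0.013, 0.025], [0.01, 0, 0.005]],
    [[-0.004, -0.013, 0.025], [0.01, 0, 0.005]],
    [[-0.004, -0.013, 0.025], [0.01, 0, 0.005]],
    [[-0.004, -0.013, 0.025], [0.01, 0, 0.005]],
  ],
)

```text
time: 17.33
tool_pos: [0.4741, -0.2167, 0.2341]
tcp_rot: [-2.129, -2.307, 0.004]
wrist_force: [-0.4, -0.3, -1.8]
width: 0.131
grip_force: 89.2
```

Run:
```python
from hang import *
from workcell import bot
q=bot.read_state();Rt=R.from_rotvec(q["tcp_rot"]);print(q["tool_pos"]+Rt.apply(hole_t),q["wrist_force"].round(1),q["torque"].round(2))
np.set_printoptions(precision=4,suppress=True)
print(np.degrees(Rt.as_euler("zyx")),)
for r in(.15,.125,.1,.07): go(*hp(r,.2268))
# brown-mask edge line of the board's top in the scene view, and hole blob
for n in("scene","side"):
    c=cal(n);cv2.imwrite(f"pics/n_{n}.png",c["image"][:,:,::-1])
```

```text
[ 0.4713871  -0.18267922  0.22458123] [-0.4 -0.3 -1.8] [-0.1  -0.    0.02]
[-94.5842  -0.1744 179.9818]
shift [-0.002, 0.004, -0.009] turn [-0.004, 0.0, -0.0] rows>= 1
shift [-0.002, 0.104, -0.009] turn [-0.004, 0.0, -0.0] rows>= 1
shift [-0.002, 0.204, -0.009] turn [-0.004, 0.0, -0.0] rows>= 2
shift [-0.002, 0.324, -0.01] turn [-0.004, 0.0, -0.0] rows>= 2
```

Call:
play_rows(
  rows=[
    [[0, 0.02, -0.005], [0, 0, 0]],
    [[0, 0.04, -0.005], [0, 0, 0]],
    [[0, 0.06, -0.005], [0, 0, 0]],
    [[0, 0.08, -0.005], [0, 0, 0]],
    [[0, 0.1, -0.005], [0, 0, 0]],
    [[0, 0.12, -0.005], [0, 0, 0]],
    [[0, 0.14, -0.005], [0, 0, 0]],
    [[0, 0.15, -0.005], [0, 0, 0]],
    [[0, 0.15, -0.005], [0, 0, 0]],
  ],
)

```text
time: 18.18
tool_pos: [0.5122, -0.2135, 0.2352]
tcp_rot: [-2.129, -2.308, 0.003]
wrist_force: [0.2, 0.2, -2.0]
width: 0.126
grip_force: 89.4
```

Call:
play_rows(
  rows=[
    [[0, 0.02, 0], [0, 0, 0]],
    [[0, 0.04, 0], [0, 0, 0]],
    [[0, 0.06, 0], [0, 0, 0]],
    [[0, 0.08, 0], [0, 0, 0]],
    [[0, 0.1, 0], [0, 0, 0]],
    [[0, 0.12, 0], [0, 0, 0]],
    [[0, 0.14, 0], [0, 0, 0]],
    [[0, 0.16, 0], [0, 0, 0]],
    [[0, 0.16, 0], [0, 0, 0]],
    [[0, 0.16, 0], [0, 0, 0]],
  ],
)

```text
time: 19.02
tool_pos: [0.5525, -0.2102, 0.2348]
tcp_rot: [-2.13, -2.308, 0.001]
wrist_force: [2.7, 1.3, -7.7]
width: 0.131
grip_force: 88.6
```

Run:
```python
from hang import *
from workcell import bot
q=bot.read_state();Rt=R.from_rotvec(q["tcp_rot"]);print(q["tool_pos"]+Rt.apply(hole_t),q["wrist_force"].round(1),q["torque"].round(2))
h=q["tool_pos"]+Rt.apply(hole_t);print("r",(P-h)@u)
go(*hp(.07,.2085))
```

```text
[ 0.5497558  -0.17616524  0.22534859] [ 2.7  1.3 -7.7] [-0.17 -0.54 -0.11]
r 0.07242573788246849
shift [-0.003, 0.01, 0.067] turn [-0.002, -0.0, -0.0] rows>= 1
```

Call:
play_rows(
  rows=[
    [[0, 0, 0.02], [0, 0, 0]],
    [[0, 0.005, 0.04], [0, 0, 0]],
    [[0, 0.01, 0.06], [0, 0, 0]],
    [[0, 0.01, 0.07], [0, 0, 0]],
    [[0, 0.01, 0.07], [0, 0, 0]],
    [[0, 0.01, 0.07], [0, 0, 0]],
  ],
)

```text
time: 19.52
tool_pos: [0.5536, -0.2102, 0.2174]
tcp_rot: [-2.129, -2.307, 0.004]
wrist_force: [-0.2, -0.7, -2.7]
width: 0.129
grip_force: 89.3
```

Call:
play_rows(
  rows=[
    [[0, 0, 0.008], [0, 0, 0]],
    [[0, 0, 0.016], [0, 0, 0]],
    [[0, 0, 0.016], [0, 0, 0]],
    [[0, 0, 0.016], [0, 0, 0]],
  ],
)

```text
time: 19.85
tool_pos: [0.5537, -0.2102, 0.2135]
tcp_rot: [-2.129, -2.307, 0.004]
wrist_force: [-0.1, 0.2, -3.0]
width: 0.131
grip_force: 89.3
```

Call:
play_rows(
  rows=[
    [[0, 0, 0.006], [0, 0, 0]],
    [[0, 0, 0.012], [0, 0, 0]],
    [[0, 0, 0.012], [0, 0, 0]],
    [[0, 0, 0.012], [0, 0, 0]],
  ],
)

```text
time: 20.18
tool_pos: [0.5541, -0.2103, 0.2113]
tcp_rot: [-2.13, -2.308, 0.003]
wrist_force: [-0.6, 0.2, 1.2]
width: 0.13
grip_force: 90.0
```

Call:
play_rows(
  rows=[
    [[0, 0, 0], [0, 0, 0]],
    [[0, 0, 0], [0, 0, 0]],
    [[0, 0, 0], [0, 0, 0]],
    [[0, 0, 0], [0, 0, 0]],
    [[0, 0, 0], [0, 0, 0]],
    [[0, 0, 0], [0, 0, 0]],
    [[0, 0, 0], [0, 0, 0]],
    [[0, 0, 0], [0, 0, 0]],
  ],
  claw=-0.2,
)

```text
time: 20.85
tool_pos: [0.5539, -0.2102, 0.2106]
tcp_rot: [-2.129, -2.307, 0.004]
wrist_force: [-0.2, 0.1, -0.1]
width: 0.404
grip_force: 0.0
```

Call:
play_rows(
  rows=[
    [[0, 0, -0.05], [0, 0, 0]],
    [[0, 0, -0.12], [0, 0, 0]],
    [[0, 0, -0.22], [0, 0, 0]],
    [[0, 0, -0.35], [0, 0, 0]],
    [[0, 0, -0.5], [0, 0, 0]],
    [[0, 0, -0.65], [0, 0, 0]],
    [[0, 0, -0.65], [0, 0, 0]],
    [[0, 0, -0.65], [0, 0, 0]],
    [[0, 0, -0.65], [0, 0, 0]],
  ],
)

```text
time: 21.6
tool_pos: [0.5544, -0.2102, 0.374]
tcp_rot: [-2.13, -2.308, 0.003]
wrist_force: [-0.1, 0.2, -0.9]
width: 0.398
grip_force: 0.0
```

Call:
play_rows(
  rows=[
    [[0, -0.1, 0], [0, 0, 0]],
    [[0, -0.2, 0], [0, 0, 0]],
    [[0, -0.3, 0], [0, 0, 0]],
    [[0, -0.3, 0], [0, 0, 0]],
    [[0, -0.3, 0], [0, 0, 0]],
    [[0, -0.3, 0], [0, 0, 0]],
    [[0, -0.3, 0], [0, 0, 0]],
    [[0, -0.3, 0], [0, 0, 0]],
    [[0, -0.3, 0], [0, 0, 0]],
    [[0, -0.3, 0], [0, 0, 0]],
    [[0, -0.3, 0], [0, 0, 0]],
    [[0, -0.3, 0], [0, 0, 0]],
    [[0, -0.3, 0], [0, 0, 0]],
    [[0, -0.3, 0], [0, 0, 0]],
    [[0, -0.3, 0], [0, 0, 0]],
    [[0, -0.3, 0], [0, 0, 0]],
    [[0, -0.3, 0], [0, 0, 0]],
    [[0, -0.3, 0], [0, 0, 0]],
  ],
)

```text
time: 23.1
tool_pos: [0.4796, -0.2162, 0.3734]
tcp_rot: [-2.129, -2.307, 0.004]
wrist_force: [-0.5, -0.4, 0.0]
width: 0.397
grip_force: 0.0
```

Run:
```python
from hang import *
from workcell import bot
print(bot.read_state()["time"])
prev=None
for i in range(14):
    c=cal("side");m=c["image"].astype(int)
    h=cv2.cvtColor(c["image"],cv2.COLOR_RGB2HSV)
    g=c["image"][130:260,290:350].astype(int)
    if prev is not None and i%3==0: print(i,np.abs(g-prev).mean().round(2),np.abs(g-prev).max())
    prev=g if prev is None or i%3==0 else prev
for n in("scene","side"):
    c=cal(n)
    for lab,r,z in(("hole",.07,.2085),("top",.07,.2485),("bot",.07,.0585)):
        print(n,lab,[proj(c,P-r*u+[0,0,z]+k*Rh.apply([1,0,0])).round(1).tolist() for k in(-.06,0,.06)])
    hsv=cv2.cvtColor(c["image"],cv2.COLOR_RGB2HSV);x0,y0=(330,200) if n=="scene" else (285,125)
    sub=hsv[y0:y0+140,x0:x0+90];mk=((sub[...,0]>8)&(sub[...,0]<24)&(sub[...,1]>100)).astype(np.uint8)
    k,lab_,st,ce=cv2.connectedComponentsWithStats(mk);j=1+st[1:,4].argmax();print(n,"blob",st[j]+[x0,y0,0,0,0])
    p=np.argwhere(lab_==j)[:,::-1];rc=cv2.boxPoints(cv2.minAreaRect(p.astype(np.float32)))+[x0,y0];print(rc.round(0).tolist())
```

```text
23.1
3 0.44 12
6 0.43 3
9 0.43 3
12 0.43 4
scene hole [[404.7, 252.1], [371.7, 239.4], [341.8, 227.9]]
scene top [[406.9, 228.4], [373.2, 216.6], [342.6, 205.9]]
scene bot [[397.0, 332.5], [366.7, 317.2], [339.0, 303.2]]
scene blob [ 336  208   72  124 6462]
[[328.0, 325.0], [338.0, 207.0], [410.0, 213.0], [400.0, 331.0]]
side hole [[324.7, 156.9], [317.6, 163.6], [310.1, 170.8]]
side top [[325.6, 143.3], [318.4, 149.6], [310.8, 156.4]]
side bot [[321.7, 205.3], [314.9, 213.3], [307.5, 222.0]]
side blob [308 146  18  75 893]
[[305.0, 220.0], [310.0, 145.0], [326.0, 146.0], [321.0, 221.0]]
```

```bash
python3 -c "
from workcell import bot
print(bot.finish_job())"
```

```text
the job is handed in; nothing more can be done
None
```

The job is handed in, with no verdict returned: the hook points out over the tray (about 1° accuracy), the lever is locked down, and the board hangs at rest by its hole; the robot is clear and never went near the jar or cup.

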